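Tip a tube into its welding fixture and flip the hold-down over it

TASK

Pushing with the fingers and without picking anything up, tip the tall square tube over away from the robot so that it lies flat in the channel of the welding fixture, and push it along the channel until its far end butts against the end stop. Then flip the hold-down arm over so that it rests on top of the tube. Leave everything else on the bench where it stands.

Things in the scene. Friction and masses are not known exactly. Their poses are not given: they have to be found in the camera images.
- fixture: welding fixture on the bench, grey plate 330 (x) x 170 (y) x 12 mm. Origin at bench level on the channel's centre line; x along the channel away from the robot, y left, z up. The channel is the plate's top between two rails 14 mm wide, 15 mm high above the plate, x = -135 to 135 mm, inner faces at y = -27.5 and 27.5 mm. Fixed; its place and yaw vary
- stop_face (a point): point on the near face of the end stop, at x = 130 mm in the fixture, on the channel's centre line, 25 mm above the plate. The stop is a block across the channel's far end, 40 mm high above the plate
- tube: tall square steel tube 50 x 50 x 140 mm, 0.4 to 0.8 kg, foot closed by a plate, top open. Starts standing in the near part of the channel. Origin: centre of its foot; z along the tube to the open end. 1 to 4 N near its top tips it about its far lower edge; past 20 degrees it falls by itself. Lying, its top is 62 mm above the bench and its closed foot faces the robot
- tube_end (a point): centre of the tube's open end, 140 mm from its foot: the end that must meet the stop. Once tipped over it lies some 40 to 65 mm short of the stop
- tube_mid (a point): middle of the tube, on its axis 70 mm from its foot
- holddown (a joint): hold-down arm's angle (rad): 0 is level across the channel, resting on a lying tube; 1.57 upright; it starts at 1.9 to 2.2, leaning outward (left); limit 2.45. With no tube beneath it drops to -0.35. A slightly stiff hinge: it stays where left near upright and falls onto the tube by itself once pushed over below about 0.7
- holddown_hinge (a point): hold-down's hinge axis, along the fixture's x; at x = 80, y = 75 mm in the fixture, 75 mm above the bench, on a post of two cheeks at x = 60 to 100, y = 60 to 90 mm, 85 mm high above the bench
- holddown_tip (a point): free end of the hold-down arm, 120 mm from the hinge axis. A flat steel bar 20 mm wide along the fixture's x, 12 mm thick, with a 22 mm round rubber pad 75 mm from the hinge on the side that faces the tube when closed; about 0.2 kg, 1 to 2 N at its tip moves it
- stub: short square steel tube stub, same closed foot as the tall tube but only 70 mm tall, 50 x 50 mm, standing beside the fixture; bystander; origin at the centre of its underside
- pipe: round steel pipe stub, 48 mm diameter, 65 mm tall, standing on end beside the fixture; bystander; origin at the centre of its underside
- brush: hand brush lying on the bench to the right of the fixture; bystander; origin under its middle
- hammer: hammer lying on the bench to the right of the brush; bystander; origin under its middle
- angle: piece of steel angle section 90 x 40 x 40 mm lying on the bench to the left of the fixture; bystander; origin at the centre of its underside
- spray: closed metal can, 60 mm diameter, 150 mm tall, standing on the bench to the left of the fixture; bystander; origin at the centre of its underside
- tin: open metal cup, 76 mm diameter, 80 mm tall, standing on the bench to the left of the fixture; bystander; origin at the centre of its underside
Things that resemble listed ones, but are neither listed nor needed, are in the scene too. Leave any black or blue look-alike of the tube alone.

How it is judged:
By the outcome, as a careful person would: the job done as asked, in the order asked, and still so for the second after the job is handed in, with the robot touching nothing.
It also fails if it takes over 59 s, if anything falls off the work surface, if the arm or the gripper's body presses on something with over 40 N, if the wrist force passes 120 N, or if a joint passes its speed limit or range.

ROBOT

A 6-joint arm with a two-finger parallel gripper is mounted at the origin on the work surface. World frame = base frame: x ahead of the robot, y to its left, z up, the work surface at z = 0. Lengths are in m, angles in rad, forces in N, time in s.
With the tool pointing down it reaches from about 0.25 to 0.775 m from the base axis. Payload 4 kg.
Tool frame: the origin (TCP) lies between the finger pads; the fingertips stand 11 mm ahead of it and the grasp point (between the pads) lies 8 mm behind it; z points along the fingers, y is the direction in which the jaws open and shut (so a half turn about z gives the same grasp; the last joint's range is limited). The gripper opens to 94 mm and grips with 3 to 60 N. Pads are 16 mm wide; open, the fingers measure 119 mm over their backs; the gripper's body (75 mm by 177 mm) begins 78 mm behind the grasp point.
Start: joints at [1.13, 0.087, 1.371, -0, 1.684, -0.103], TCP at [0.182, 0.519, 0.217] pointing down, gripper open.
Joint ranges: [-3.1, 3.1], [-0.76, 2.03], [0.27, 2.55], [-1.08, 4.22], [0.17, 2.65], [-2.57, 2.57]. Speed limits (rad/s): [2.79, 2.79, 3.14, 3.14, 3.14, 3.14].

INTERFACE

Orientations are given as [roll, pitch, yaw] about the fixed x, y, z axes, in that order (R = Rz(yaw) Ry(pitch) Rx(roll)).
In Python, from bench import get_obs, cams, ticket gives the robot as it stands. The module is installed in compiled form; this text tells all that it offers.
- The arm moves only by the shell command python3 -m crank 'ROWS'. ROWS is JSON, a list of rows, each an object of numbers: "tx", "ty", "tz": the shift along the tool's x, y, z in cm; "twist": the turn about the tool's z in degrees; "grip": the opening, from 0 (shut) to 1 (fully open). In form: [{"tx": .., "ty": .., "tz": .., "twist": .., "grip": ..}, ...]. A call has 1 to 12 rows; each row shifts and turns the commanded pose from where the row before left it, along the tool's axes as they then stand; what a row does not reach is not made up. A row lasts 1/8 s, in which the tool goes at most 62.5 mm and 10.7 degrees, less where a joint would pass 70% of its speed; a pose out of reach is approached as far as the arm can. A call is refused whole if a number of a shift passes 6.25 or a number of a turn 10.7, either way. A call with a gripper value outside its range is refused whole. The fingers move at their own pace and stop on an object; the grip force is fixed at half the most. Time passes only in rows, so rows that do not move let the fingers close. It gives the time, the measured TCP pose, the force and the opening at its end, in the units of the state.
- get_obs(): the state, without advancing time (a new reading comes with each control period).
- cams.snapshot(name): name is "scene" or "top"; returns a dict with "frame" (420x560x3 uint8, red, green, blue), "intrinsics" (3x3 intrinsics, pixels), "dist" ([k1, k2, p1, p2, k3] as OpenCV has them; the pictures are not rectified), "R" (3x3) and "t" (3): a world point X has camera coordinates R X + t. Camera axes: x right, y down, z forward; pixel columns grow to the right and rows downward; lengths in m; the calibration is good to about 2 mm. A picture is of the moment at which its call begins. There is no depth.
- ticket.close_job(): hands the job in, once; it reports no verdict.
Trained networks look in a picture, given as the dict that the camera call returned (one of the last four; its "shot" number tells which), for a name from the list of things; names that differ only in an ending like _2 or _b are one class to them, and where a whole thing is asked for, a point or a joint stands for the part that bears it (a point fixed in the world has none). Each returns a list of dicts, best first, with "conf" (0 to 1); they miss things now and then, are a little off and sometimes report something else, mostly with a low value. They report only what shows in the picture. A call takes as long as a camera call. They do not tell look-alikes from the thing itself.
- cams.outline_of(picture, query): "region" (420x560 bool, what is visible of it) and "centre" ([column, row] in pixels, amid what is visible of it).
The state is a dict: "time": time; "joint_positions": joint angles; "qvel": joint speeds; "joint_torque": joint torques, N m; "tool_pos": TCP position; "ee_rot": TCP orientation; "wrist_force": force on the tool from outside, world axes, zero at the start; "wrist_torque": the same for the moment, N m; "width": finger opening in m.
Only numpy, scipy, OpenCV 4.12 (cv2) and the standard library are available. Lean on these libraries where they do the work, as an engineer would, in place of code of your own. Each camera call takes 0.05 s, during which the arm holds its last target.

## Working session

There is one attempt and no reset: what is moved stays moved. The work goes in short steps, Python scripts to look and compute and a shell command to move; the robot and the scene stay as the last step left them, time stands still between calls to the robot, and variables do not carry over. Pictures are saved under pics/ and viewed, and the job is handed in when it is done.

```bash
mkdir -p pics; python3 - <<'E'
from bench import get_obs,cams
import cv2
o=get_obs(); print(o)
for n in ["scene","top"]:
    p=cams.snapshot(n); cv2.imwrite(f"pics/{n}0.png",p["frame"][:,:,::-1])
    print(n,p["intrinsics"],p["dist"],p["R"],p["t"],p["shot"])
    for q in ["tube","fixture","holddown","stub"]:
        r=cams.outline_of(p,q)
        print(q,[(round(d["conf"],2),d["centre"],int(d["region"].sum())) for d in r])
E
```

```text
{'time': 0.0, 'joint_positions': array([ 1.12991222e+00,  8.79841525e-02,  1.37227556e+00, -2.28969015e-05,
        1.68359424e+00, -1.03128583e-01]), 'qvel': array([ 0.00034936, -0.00122599, -0.00070913,  0.0001429 , -0.00084146,
        0.00054826]), 'joint_torque': array([-2.84554862e-04, -3.40171337e+01, -3.02434731e+01,  7.18443654e-02,
        3.26608366e-02, -1.66110003e-04]), 'tool_pos': array([0.18205115, 0.51843077, 0.21527742]), 'ee_rot': array([-3.13934103e+00, -2.10154602e-04,  2.80383434e+00]), 'wrist_force': array([0.23456448, 0.78459965, 0.43891294]), 'wrist_torque': array([-0.00863245,  0.02811754,  0.00758026]), 'width': 0.09434435746498991}
scene [[380.61135026   0.         274.61997984]
 [  0.         380.61135026 218.96051703]
 [  0.           0.           1.        ]] [-0.08316592  0.          0.          0.          0.        ] [[ 0.15236853  0.98829643 -0.0073482 ]
 [ 0.80345621 -0.12819401 -0.58139867]
 [-0.57553622  0.0826829  -0.81358564]] [-0.06082309 -0.36557809  1.16954311] 1
tube [(0.96, [208.5, 185.5], 1358), (0.69, [275.9, 207.9], 1576), (0.69, [327.3, 145.8], 1250)]
fixture [(0.72, [302.5, 267.8], 10456)]
holddown [(0.89, [352.9, 247.9], 718), (0.59, [391.0, 261.2], 1029), (0.23, [302.4, 269.7], 10400)]
stub [(0.91, [225.1, 237.2], 831), (0.75, [276.2, 208.3], 1528), (0.24, [388.8, 262.4], 1064)]
top [[531.17506793   0.         282.20836349]
 [  0.         531.17506793 207.53803946]
 [  0.           0.           1.        ]] [-0.01285702  0.          0.          0.          0.        ] [[ 0.01350049 -0.9998988   0.00448633]
 [-0.98324796 -0.01409104 -0.18172753]
 [ 0.18177236 -0.00195776 -0.98333869]] [-0.00540071  0.52315409  1.20829137] 2
tube [(0.87, [216.7, 290.3], 738), (0.78, [290.1, 219.7], 692), (0.7, [348.9, 259.0], 708)]
fixture [(0.75, [274.8, 186.5], 8654)]
holddown [(0.86, [233.3, 144.8], 339)]
stub [(0.76, [337.8, 215.2], 622), (0.73, [286.6, 219.3], 741)]
```

View pics/scene0.png

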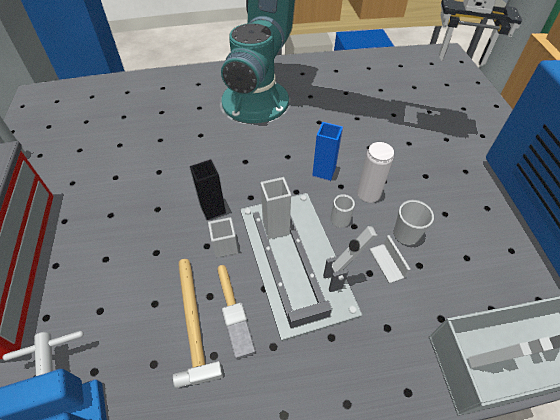

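View pics/top0.png

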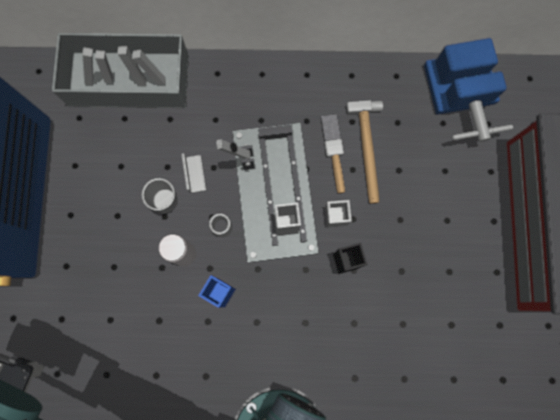

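The scene view shows the steel tube standing at (276,208), with black and blue look-alikes at (207,188) and (327,150) and the stub at (225,237). The hold-down leans outward at (350,250). The top view shows the tube rim at (288,218) and plate corners near (233,130), (300,123), (317,251) and (247,261). Next I'll fit the poses.

```bash
cat > h.py <<'E'
import numpy as np,cv2
from scipy.optimize import least_squares
def proj(p,X):
    X=np.asarray(X,float).reshape(-1,3)
    return cv2.projectPoints(X,cv2.Rodrigues(p["R"])[0],p["t"],p["intrinsics"],np.array(p["dist"]))[0][:,0]
def back(p,uv,z):
    n=cv2.undistortPoints(np.array([[uv]],float),p["intrinsics"],np.array(p["dist"]))[0,0]
    C=-p["R"].T@p["t"]; d=p["R"].T@np.array([n[0],n[1],1]); return C+d*(z-C[2])/d[2]
def fx(F,P):
    P=np.asarray(P,float).reshape(-1,3); c,s=np.cos(F[2]),np.sin(F[2])
    return np.c_[F[0]+c*P[:,0]-s*P[:,1],F[1]+s*P[:,0]+c*P[:,1],P[:,2]]
def box(x0,x1,y0,y1,z0,z1): return [[x,y,z] for x in(x0,x1) for y in(y0,y1) for z in(z0,z1)]
def draw(im,p,F,ang=None,tube=None,k=1):
    def poly(P,c):
        q=(proj(p,fx(F,P))*k*16).astype(np.int32); cv2.polylines(im,[q],True,c,1,cv2.LINE_AA,4)
    poly([[-.165,-.085,.012],[.165,-.085,.012],[.165,.085,.012],[-.165,.085,.012]],(0,0,255))
    for s in(1,-1): poly([[-.135,s*.0275,.027],[.135,s*.0275,.027],[.135,s*.0415,.027],[-.135,s*.0415,.027]],(0,255,0))
    if ang is not None:
        poly([[.08,.075,.075],[.08,.075-.12*np.cos(ang),.075+.12*np.sin(ang)]],(255,0,255))
    if tube is not None:
        x=tube
        for z in(.012,.152): poly([[x-.025,-.025,z],[x+.025,-.025,z],[x+.025,.025,z],[x-.025,.025,z]],(0,255,255))
E
python3 - <<'E'
from bench import cams
from h import *
T=cams.snapshot("top");S=cams.snapshot("scene")
for p,pt in((T,[(233,130),(300,123),(317,251),(247,261)]),(S,[(241,209),(313,192),(361,314),(282,339)])):
    for uv in pt: print(uv,back(p,uv,.012).round(4))
# mask edge fit: minAreaRect of back-projected outline on both
for p in(T,S):
    r=cams.outline_of(p,"fixture")[0]["region"].astype(np.uint8)
    ys,xs=np.nonzero(r)
    n=cv2.undistortPoints(np.c_[xs,ys].astype(float)[:,None],p["intrinsics"],np.array(p["dist"]))[:,0]
    d=np.c_[n,np.ones(len(n))]@p["R"]; C=-p["R"].T@p["t"]; W=C+d*((.012-C[2])/d[:,2])[:,None]
    print(cv2.minAreaRect((W[:,:2]*1000).astype(np.float32)))
E
```

```text
(233, 130) [0.7253 0.1275 0.012 ]
(300, 123) [ 0.7461 -0.0399  0.012 ]
(317, 251) [ 0.425  -0.0831  0.012 ]
(247, 261) [0.3987 0.0842 0.012 ]
(241, 209) [ 0.4205 -0.0847  0.012 ]
(313, 192) [0.3961 0.0966 0.012 ]
(361, 314) [0.7208 0.1257 0.012 ]
(282, 339) [ 0.7455 -0.0389  0.012 ]
((568.914306640625, 42.63905334472656), (330.9740295410156, 212.77273559570312), 7.965440273284912)
((564.6107177734375, 75.01898956298828), (338.0456848144531, 285.8008728027344), 7.847838878631592)
```

```bash
python3 - <<'E'
from bench import cams
from h import *
T=cams.snapshot("top");S=cams.snapshot("scene")
C=[[.165,.085,.012],[.165,-.085,.012],[-.165,-.085,.012],[-.165,.085,.012]]
def res(F): return np.r_[(proj(T,fx(F,C))-[(233,130),(300,123),(317,251),(247,261)]).ravel(),(proj(S,fx(F,C))-[(361,314),(282,339),(241,209),(313,192)])[[0,1,2]].ravel()]
r=least_squares(res,[.573,.022,.136]);F=r.x;print(F,r.fun.round(1))
def rt(v):
    a=fx(F,[[v[0],0,.152]]);return np.r_[proj(T,a)[0]-(287.5,216),proj(S,a)[0]-(274,187)]
t=least_squares(rt,[-.09]);print(t.x,t.fun)
ha=least_squares(lambda a:(proj(S,fx(F,[[.08,.075-.12*np.cos(a[0]),.075+.12*np.sin(a[0])]]))[0]-(372,232)),[2.]);print(ha.x,ha.fun)
for n,p,(x,y,w,h) in(("t",T,(200,110,140,170)),("s",S,(190,150,200,200))):
    im=cv2.resize(p["frame"][:,:,::-1],None,fx=4,fy=4,interpolation=cv2.INTER_CUBIC)
    # pixel-centre shift ignored (0.4 px)
    draw(im,p,F,ha.x[0],t.x[0],4)
    im=im[y*4:(y+h)*4,x*4:(x+w)*4]; im=im[:600] if n=="x" else cv2.resize(im,None,fx=600/im.shape[0],fy=600/im.shape[0])
    cv2.imwrite(f"pics/fit_{n}.png",im)
E
```

```text
[0.57205496 0.0217159  0.13544675] [-0.3  0.5  0.1 -0.3  0.7  2.1  0.2  0.7  1.7  1.3 -0.5  0.9 -0.1 -0.1]
[-0.09325753] [-8.70552257  2.56317521 10.5703193  -2.46140247]
[1.81398187] [-0.3349708 -2.8182789]
```

View pics/fit_t.png

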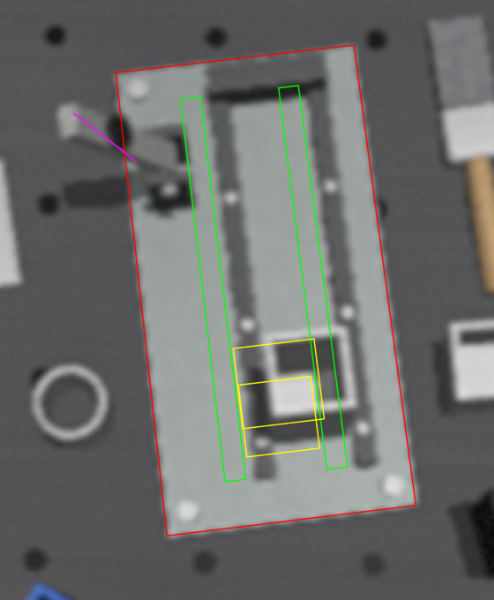

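View pics/fit_s.png

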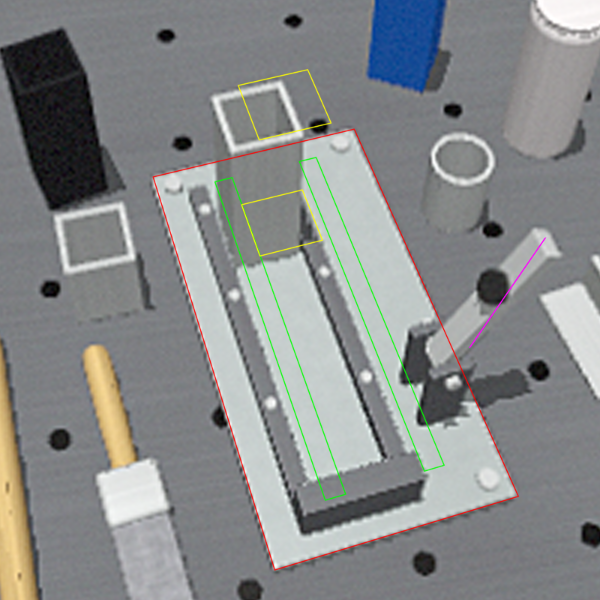

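The plate outline fits, but the channel sits about 20 mm to the right of the plate's centre line: the rails in the top crop are 29 px right of my overlay. I'll refit using the rails.

```bash
sed -i 's/-.085,.012\],\[.165,-.085,.012\],\[.165,.085,.012\],\[-.165,.085/-.085+OFF,.012],[.165,-.085+OFF,.012],[.165,.085+OFF,.012],[-.165,.085+OFF/; 1a OFF=0.02' h.py
python3 - <<'E'
from bench import cams
from h import *
T=cams.snapshot("top");S=cams.snapshot("scene")
C=np.array([[.165,.085,.012],[.165,-.085,.012],[-.165,-.085,.012],[-.165,.085,.012]])
k=600/170
f=lambda u,v:(200+u/k,110+v/k)
RL=[[-.135,.0345,.027],[-.135,-.0345,.027]]
uvR=[f(264.5,479),f(366.5,467)]
sc=lambda u,v:(190+u/3,150+v/3)
# screws/rail near ends in scene: right rail near end top ~ (199,187)
def res(v):
    F=v[:3]; D=C+[v[4],v[3],0]
    return np.r_[(proj(T,fx(F,D))-[(233,130),(300,123),(317,251),(247,261)]).ravel(),(proj(S,fx(F,D))-[(361,314),(282,339),(241,209),(313,192)])[[0,1,2]].ravel(),
     2*(proj(T,fx(F,RL))-uvR).ravel(),2*(proj(S,fx(F,RL[1:]))-[sc(199,187)]).ravel()]
r=least_squares(res,[.573,.002,.136,.02,0]);F=r.x[:3];print(r.x,r.fun.round(1))
# tube rim corners (outer), top: crop
ut=[f(338,327),f(356,406),f(276,418),f(265,341)]
us=[sc(211,95),sc(286,80),sc(303,138),sc(231,155)] # near-right,near-left,far-left,far-right
def rim(v):
    c,s=np.cos(v[2]),np.sin(v[2]);q=np.array([[1,-1],[-1,-1],[-1,1],[1,1]])*.025
    return fx(F,np.c_[v[0]+c*q[:,0]-s*q[:,1],v[1]+s*q[:,0]+c*q[:,1],np.full(4,.152)])
def rt(v):
    R=rim(v);return np.r_[(proj(T,R)-ut).ravel(),(proj(S,R[[1,2,3,0]])-us).ravel()]
t=least_squares(rt,[-.09,0,0]);print("tube",t.x,t.fun.round(1),"centre world",rim(t.x).mean(0))
tip=lambda a:fx(F,[[.08,.075-.12*np.cos(a[0]),.075+.12*np.sin(a[0])]])
ha=least_squares(lambda a:np.r_[proj(S,tip(a))[0]-sc(548,237),proj(T,tip(a))[0]-f(68,121)],[2.]);print("hold",ha.x,ha.fun,tip(ha.x))
np.save("F.npy",F)
for n,p,(x,y,w,h) in(("t",T,(200,110,140,170)),("s",S,(190,150,200,200))):
    im=cv2.resize(p["frame"][:,:,::-1],None,fx=4,fy=4,interpolation=cv2.INTER_CUBIC)
    draw(im,p,F,ha.x[0],t.x[0],4)
    im=im[y*4:(y+h)*4,x*4:(x+w)*4]; im=cv2.resize(im,None,fx=600/im.shape[0],fy=600/im.shape[0])
    cv2.imwrite(f"pics/fit2_{n}.png",im)
E
```

```text
[0.57380784 0.00202755 0.13626719 0.01971502 0.00092939] [-0.3  0.5  0.1 -0.4  0.8  2.   0.3  0.7  1.7  1.3 -0.5  0.9 -0.1 -0.1
 -0.  -0.6 -0.2 -0.9 -0.4 -1.7]
tube [-0.08754737  0.00012606  0.0071844 ] [ 1.7 -0.1 -0.3  0.1 -0.6 -0.3 -0.5 -1.1  0.3  0.6 -1.4  0.1  0.7 -1.2
  0.5 -1. ] centre world [ 0.4870549 -0.0097405  0.152    ]
hold [2.02770137] [ 0.00745959  1.91117334 -0.01676347 -0.36092943] [[0.63568602 0.13964994 0.18269066]]
```

View pics/fit2_t.png

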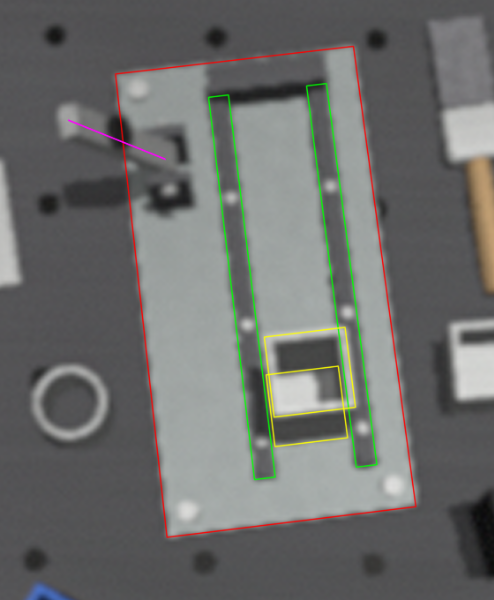

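View pics/fit2_s.png

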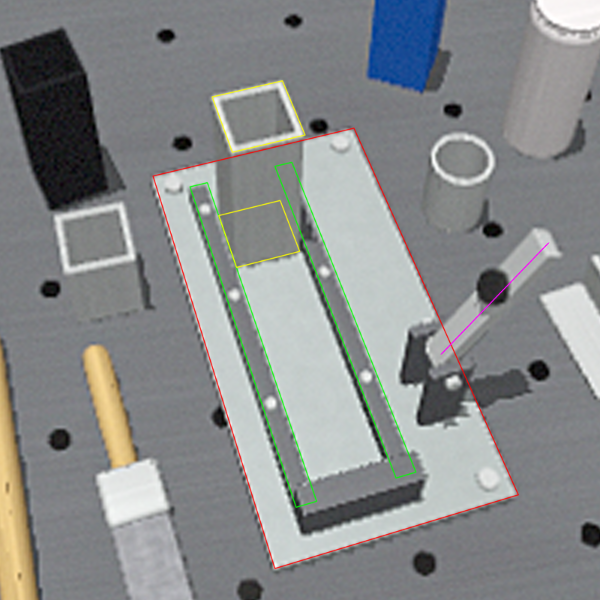

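```bash
python3 -m crank '[{"twist":-9,"grip":0},{"twist":-9,"grip":0},{"twist":-9,"grip":0},{"tx":-0.6,"ty":-2.5,"grip":0},{"tx":-1.2,"ty":-4.5,"grip":0},{"tx":-1.2,"ty":-4.5,"grip":0},{"tx":-1.2,"ty":-4.5,"grip":0},{"tx":-1.2,"ty":-4.5,"grip":0},{"tx":-1.2,"ty":-4.5,"grip":0},{"tx":-1.2,"ty":-4.5,"grip":0},{"tx":-1.2,"ty":-4.5,"grip":0},{"tx":-1.2,"ty":-4.5,"grip":0}]'
cat > st.py <<'E'
from bench import get_obs
import numpy as np
F=np.load("F.npy");o=get_obs();p=o["tool_pos"];c,s=np.cos(F[2]),np.sin(F[2]);d=p[:2]-F[:2]
print("t",round(o["time"],2),"fix x,y mm",round((c*d[0]+s*d[1])*1e3,1),round((-s*d[0]+c*d[1])*1e3,1),"z",round(p[2]*1e3,1),"yawerr",round(np.degrees((o["ee_rot"][2]-F[2]+1)%np.pi-1),2),"rot",o["ee_rot"].round(3),"F",o["wrist_force"].round(1),"w",round(o["width"],3),"q",o["joint_positions"].round(2))
E
python3 st.py
```

```text
t 0.9 fix x,y mm -317.7 565.3 z 216.5 yawerr -27.16 rot [3.141 0.    2.804] F [ 0.3  0.2 -0.6] w 0.094 q [ 1.13  0.09  1.37  0.    1.68 -0.1 ]invalid input at $[0]: expected keys tx, ty, tz, twist, grip
```

```bash
python3 -m crank '[{"tx":0,"ty":0,"tz":0,"twist":-9,"grip":0},{"tx":0,"ty":0,"tz":0,"twist":-9,"grip":0},{"tx":0,"ty":0,"tz":0,"twist":-9.2,"grip":0},{"tx":-0.6,"ty":-2.5,"tz":0,"twist":0,"grip":0},{"tx":-1.2,"ty":-4.5,"tz":0,"twist":0,"grip":0},{"tx":-1.2,"ty":-4.5,"tz":0,"twist":0,"grip":0},{"tx":-1.2,"ty":-4.5,"tz":0,"twist":0,"grip":0},{"tx":-1.2,"ty":-4.5,"tz":0,"twist":0,"grip":0},{"tx":-1.2,"ty":-4.5,"tz":0,"twist":0,"grip":0},{"tx":-1.2,"ty":-4.5,"tz":0,"twist":0,"grip":0},{"tx":-1.2,"ty":-4.5,"tz":0,"twist":0,"grip":0},{"tx":-1.2,"ty":-4.5,"tz":0,"twist":0,"grip":0}]'
python3 st.py
```

```text
time: 2.4
tool_pos: [0.3362, 0.1501, 0.2168]
ee_rot: [3.141, 0.001, -3.004]
wrist_force: [-0.4, 0.6, -0.1]
width: 0.0003
t 2.4 fix x,y mm -215.2 179.0 z 216.8 yawerr 0.05 rot [ 3.141e+00  1.000e-03 -3.004e+00] F [-0.4  0.6 -0.1] w 0.0 q [ 0.27 -0.33  1.74  0.    1.73 -1.44]
```

```bash
python3 -m crank '[{"tx":-1.2,"ty":-4,"tz":0,"twist":0,"grip":0},{"tx":-1.2,"ty":-4,"tz":0,"twist":0,"grip":0},{"tx":-1.2,"ty":-4,"tz":0,"twist":0,"grip":0},{"tx":-1.0,"ty":-3,"tz":0,"twist":0,"grip":0},{"tx":0,"ty":-2,"tz":1,"twist":0,"grip":0},{"tx":0,"ty":0,"tz":0,"twist":0,"grip":0},{"tx":0,"ty":0,"tz":0,"twist":0,"grip":0}]'
python3 st.py
```

```text
time: 3.28
tool_pos: [0.4046, -0.0101, 0.2068]
ee_rot: [3.141, 0.0, -3.004]
wrist_force: [-0.3, 0.2, 0.0]
width: 0.0004
t 3.27 fix x,y mm -169.3 11.0 z 206.8 yawerr 0.05 rot [ 3.141  0.    -3.004] F [-0.3  0.2  0. ] w 0.0 q [-0.17 -0.24  1.7   0.    1.69 -1.87]
```

```bash
python3 -m crank '[{"tx":0,"ty":-1.1,"tz":2.2,"twist":0,"grip":0},{"tx":0,"ty":0,"tz":2.2,"twist":0,"grip":0},{"tx":0,"ty":0,"tz":2.2,"twist":0,"grip":0},{"tx":-1.5,"ty":0,"tz":0,"twist":0,"grip":0},{"tx":-1.5,"ty":0,"tz":0,"twist":0,"grip":0},{"tx":-0.5,"ty":0,"tz":0,"twist":0,"grip":0},{"tx":0,"ty":0,"tz":0,"twist":0,"grip":0}]'
python3 st.py; python3 - <<'E'
from bench import cams
import cv2
for n in("scene","top"): cv2.imwrite(f"pics/{n}1.png",cams.snapshot(n)["frame"][:,:,::-1])
E
```

```text
time: 4.15
tool_pos: [0.4418, -0.0166, 0.1412]
ee_rot: [-3.141, 0.001, -3.004]
wrist_force: [0.4, 0.5, 0.4]
width: 0.0006
t 4.15 fix x,y mm -133.4 -0.6 z 141.2 yawerr 0.07 rot [-3.141e+00  1.000e-03 -3.004e+00] F [0.4 0.5 0.4] w 0.001 q [-0.17 -0.13  1.73  0.    1.54 -1.87]
```

View pics/scene1.png

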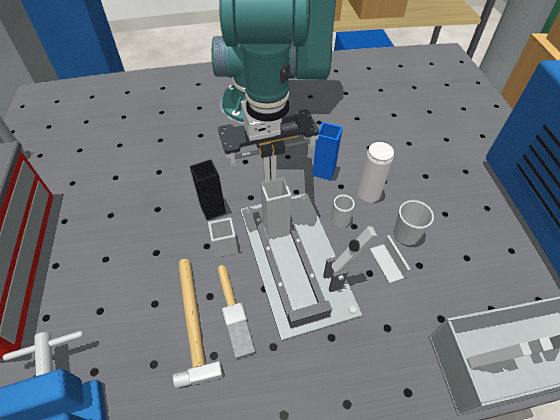

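Closed fingers stand right behind the tube at (270,165), in line with the channel. Now I'll push it over.

```bash
python3 -m crank '[{"tx":-0.7,"ty":0,"tz":0,"twist":0,"grip":0},{"tx":-0.7,"ty":0,"tz":0,"twist":0,"grip":0},{"tx":-0.7,"ty":0,"tz":0,"twist":0,"grip":0},{"tx":-0.7,"ty":0,"tz":0,"twist":0,"grip":0},{"tx":-0.7,"ty":0,"tz":0,"twist":0,"grip":0},{"tx":-0.7,"ty":0,"tz":0,"twist":0,"grip":0}]'
python3 st.py; python3 - <<'E'
from bench import cams
import cv2
for n in("scene",): cv2.imwrite(f"pics/{n}2.png",cams.snapshot(n)["frame"][:,:,::-1])
E
```

```text
time: 5.0
tool_pos: [0.4831, -0.011, 0.1404]
ee_rot: [3.142, 0.0, -3.005]
wrist_force: [-0.1, 0.2, 1.3]
width: 0.0006
t 5.0 fix x,y mm -91.6 -0.6 z 140.4 yawerr 0.04 rot [ 3.142  0.    -3.005] F [-0.1  0.2  1.3] w 0.001 q [-0.14 -0.03  1.65  0.    1.53 -1.85]
```

View pics/scene2.png

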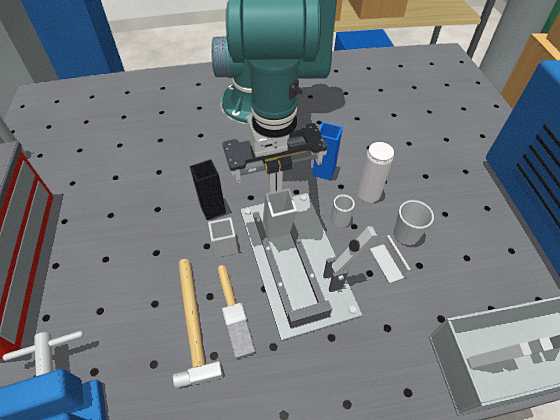

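The tube is tilting; its rim has moved to (282,198). I'll keep pushing.

```bash
python3 -m crank '[{"tx":-0.7,"ty":0,"tz":0,"twist":0,"grip":0},{"tx":-0.7,"ty":0,"tz":0,"twist":0,"grip":0},{"tx":-0.7,"ty":0,"tz":0,"twist":0,"grip":0},{"tx":-0.7,"ty":0,"tz":0,"twist":0,"grip":0},{"tx":-0.6,"ty":0,"tz":0,"twist":0,"grip":0},{"tx":0,"ty":0,"tz":0,"twist":0,"grip":0},{"tx":0,"ty":0,"tz":0,"twist":0,"grip":0},{"tx":0,"ty":0,"tz":0,"twist":0,"grip":0},{"tx":0,"ty":0,"tz":0,"twist":0,"grip":0}]'
python3 st.py; python3 - <<'E'
from bench import cams
import cv2
for n in("scene",): cv2.imwrite(f"pics/{n}3.png",cams.snapshot(n)["frame"][:,:,::-1])
E
```

```text
time: 6.18
tool_pos: [0.516, -0.0064, 0.1405]
ee_rot: [3.142, 0.0, -3.005]
wrist_force: [-0.0, 0.4, 0.8]
width: 0.0006
t 6.17 fix x,y mm -58.4 -0.5 z 140.5 yawerr 0.04 rot [ 3.142  0.    -3.005] F [-0.   0.4  0.8] w 0.001 q [-0.12  0.04  1.57  0.    1.53 -1.83]
```

View pics/scene3.png

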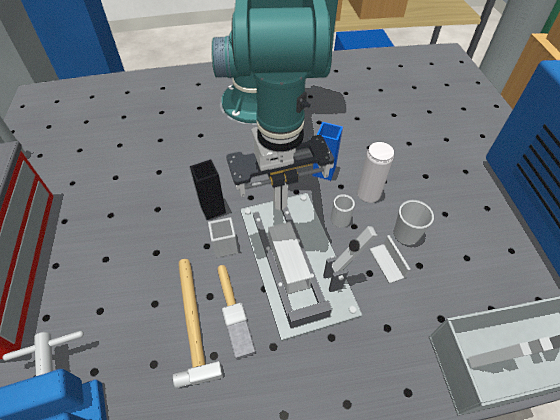

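The tube lies in the channel, with its top face around (293,250), and the fingers are above its foot. I'll back off, go down behind the foot, and look.

```bash
python3 -m crank '[{"tx":2,"ty":0,"tz":0,"twist":0,"grip":0},{"tx":2,"ty":0,"tz":0,"twist":0,"grip":0},{"tx":0.5,"ty":0,"tz":2,"twist":0,"grip":0},{"tx":0,"ty":0,"tz":2.5,"twist":0,"grip":0},{"tx":0,"ty":0,"tz":2.5,"twist":0,"grip":0},{"tx":0,"ty":0,"tz":2.3,"twist":0,"grip":0},{"tx":0,"ty":0,"tz":0,"twist":0,"grip":0},{"tx":0,"ty":0,"tz":0,"twist":0,"grip":0}]'
python3 st.py; python3 - <<'E'
from bench import cams
import cv2
from h import *
F=np.load("F.npy")
for n,(x,y,w,h) in(("t",(200,110,140,170)),("s",(190,150,200,200))):
    p=cams.snapshot({"t":"top","s":"scene"}[n])
    im=cv2.resize(p["frame"][:,:,::-1],None,fx=4,fy=4,interpolation=cv2.INTER_CUBIC)
    draw(im,p,F,2.03,None,4)
    for x1 in(.08,.09,.1,.11,.12,.13):
        q=(proj(p,fx(F,[[x1,-.025,.062],[x1,.025,.062]]))*64).astype(int);cv2.line(im,q[0].tolist(),q[1].tolist(),(0,0,255),1,16,4)
    im=im[y*4:(y+h)*4,x*4:(x+w)*4]; im=cv2.resize(im,None,fx=600/im.shape[0],fy=600/im.shape[0])
    cv2.imwrite(f"pics/lie_{n}.png",im)
E
```

```text
time: 7.22
tool_pos: [0.4722, -0.0126, 0.0484]
ee_rot: [-3.141, 0.001, -3.005]
wrist_force: [0.4, 0.4, 0.6]
width: 0.0004
t 7.22 fix x,y mm -102.7 -0.7 z 48.4 yawerr 0.04 rot [-3.141e+00  1.000e-03 -3.005e+00] F [0.4 0.4 0.6] w 0.0 q [-0.15  0.01  1.79  0.    1.34 -1.85]
```

View pics/lie_s.png

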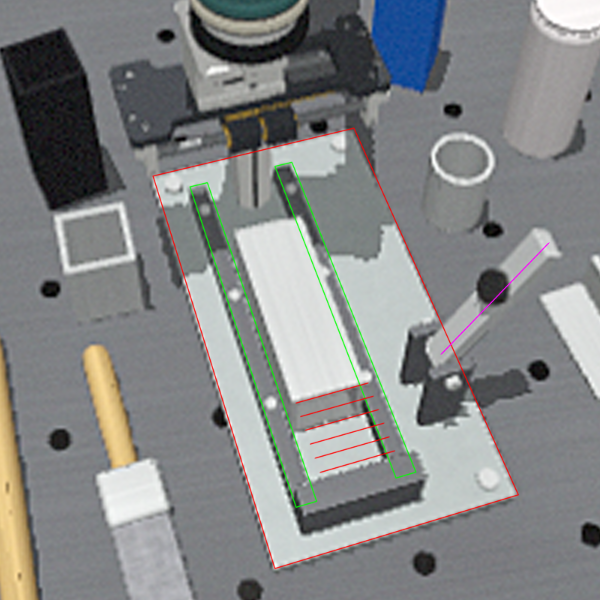

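View pics/lie_t.png

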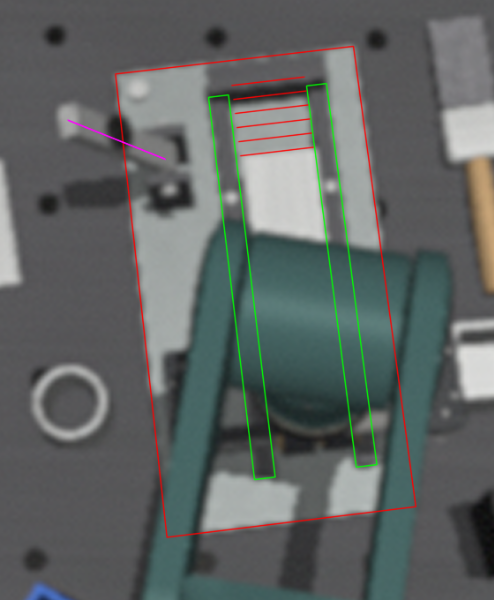

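It lies with its end about 53 mm short of the stop, in the range expected. I'll push it along.

```bash
python3 -m crank '[{"tx":-1.2,"ty":0,"tz":0,"twist":0,"grip":0},{"tx":-1.0,"ty":0,"tz":0,"twist":0,"grip":0},{"tx":-0.7,"ty":0,"tz":0,"twist":0,"grip":0},{"tx":-0.7,"ty":0,"tz":0,"twist":0,"grip":0},{"tx":-0.7,"ty":0,"tz":0,"twist":0,"grip":0},{"tx":-0.7,"ty":0,"tz":0,"twist":0,"grip":0},{"tx":-0.7,"ty":0,"tz":0,"twist":0,"grip":0},{"tx":-0.7,"ty":0,"tz":0,"twist":0,"grip":0},{"tx":-0.7,"ty":0,"tz":0,"twist":0,"grip":0},{"tx":0,"ty":0,"tz":0,"twist":0,"grip":0}]'
python3 st.py
```

```text
time: 8.57
tool_pos: [0.5402, -0.0031, 0.0474]
ee_rot: [3.141, -0.005, -3.004]
wrist_force: [-5.6, -0.1, 5.7]
width: 0.0004
t 8.57 fix x,y mm -34.0 -0.5 z 47.4 yawerr 0.05 rot [ 3.141 -0.005 -3.004] F [-5.6 -0.1  5.7] w 0.0 q [-0.11  0.17  1.63 -0.    1.35 -1.82]
```

```bash
python3 -m crank '[{"tx":-0.4,"ty":0,"tz":0,"twist":0,"grip":0},{"tx":-0.4,"ty":0,"tz":0,"twist":0,"grip":0},{"tx":-0.3,"ty":0,"tz":0,"twist":0,"grip":0},{"tx":0,"ty":0,"tz":0,"twist":0,"grip":0}]'
python3 st.py;python3 -m crank '[{"tx":-0.2,"ty":0,"tz":0,"twist":0,"grip":0},{"tx":-0.1,"ty":0,"tz":0,"twist":0,"grip":0},{"tx":0,"ty":0,"tz":0,"twist":0,"grip":0}]'
python3 st.py
```

```text
time: 9.07
tool_pos: [0.5503, -0.0017, 0.0474]
ee_rot: [3.141, -0.007, -3.005]
wrist_force: [-7.8, -0.6, 5.8]
width: 0.0007
t 9.07 fix x,y mm -23.8 -0.5 z 47.4 yawerr 0.05 rot [ 3.141 -0.007 -3.005] F [-7.8 -0.6  5.8] w 0.001 q [-0.11  0.19  1.6  -0.    1.36 -1.81]
time: 9.45
tool_pos: [0.5528, -0.0013, 0.0474]
ee_rot: [3.141, -0.008, -3.005]
wrist_force: [-8.7, -1.1, 5.9]
width: 0.0005
t 9.45 fix x,y mm -21.3 -0.5 z 47.4 yawerr 0.04 rot [ 3.141 -0.008 -3.005] F [-8.7 -1.1  5.9] w 0.001 q [-0.1   0.19  1.59 -0.    1.36 -1.81]
```

```bash
python3 -m crank '[{"tx":-0.2,"ty":0,"tz":0,"twist":0,"grip":0},{"tx":-0.1,"ty":0,"tz":0,"twist":0,"grip":0},{"tx":0,"ty":0,"tz":0,"twist":0,"grip":0}]'
python3 st.py;python3 -m crank '[{"tx":-0.2,"ty":0,"tz":0,"twist":0,"grip":0},{"tx":-0.1,"ty":0,"tz":0,"twist":0,"grip":0},{"tx":0,"ty":0,"tz":0,"twist":0,"grip":0}]'
python3 st.py
python3 - <<'E'
from bench import cams
from h import *
F=np.load("F.npy")
p=cams.snapshot("scene");x,y,w,h=270,240,80,80
im=cv2.resize(p["frame"][y:y+h,x:x+w,::-1],None,fx=7,fy=7,interpolation=cv2.INTER_CUBIC)
cv2.imwrite("pics/stop1.png",im)
E
```

```text
time: 9.82
tool_pos: [0.5547, -0.001, 0.0474]
ee_rot: [3.141, -0.011, -3.005]
wrist_force: [-11.3, -0.9, 8.4]
width: 0.0004
t 9.82 fix x,y mm -19.4 -0.4 z 47.4 yawerr 0.05 rot [ 3.141 -0.011 -3.005] F [-11.3  -0.9   8.4] w 0.0 q [-0.1   0.2   1.59 -0.    1.36 -1.81]
time: 10.2
tool_pos: [0.5547, -0.001, 0.0475]
ee_rot: [3.141, -0.018, -3.005]
wrist_force: [-19.7, -2.7, 13.8]
width: 0.0007
t 10.2 fix x,y mm -19.4 -0.4 z 47.5 yawerr 0.04 rot [ 3.141 -0.018 -3.005] F [-19.7  -2.7  13.8] w 0.001 q [-0.1   0.2   1.58 -0.    1.37 -1.81]
```

View pics/stop1.png

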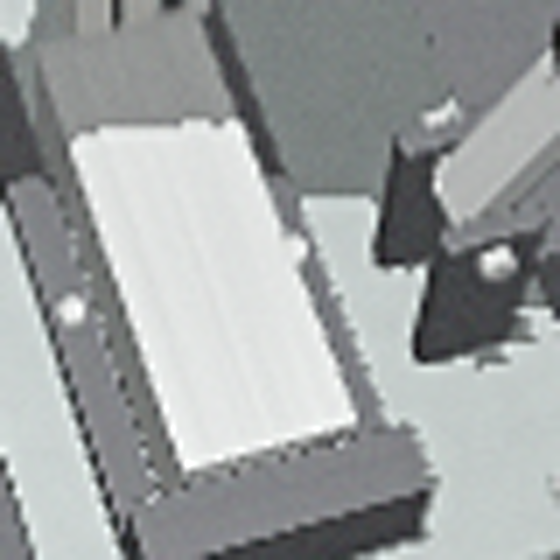

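It butts the stop: the fingers stalled at x = -19.4 mm while the force rose to 24 N, and in the picture the tube's end at (270,450) meets the stop with no gap. Next I'll retreat and go to the left side of the hold-down.

```bash
python3 -m crank '[{"tx":1,"ty":0,"tz":0,"twist":0,"grip":0},{"tx":2,"ty":0,"tz":0,"twist":0,"grip":0},{"tx":1,"ty":0,"tz":-2,"twist":0,"grip":0},{"tx":0,"ty":0,"tz":-4,"twist":0,"grip":0},{"tx":0,"ty":0,"tz":-4,"twist":0,"grip":0},{"tx":0,"ty":2,"tz":-4,"twist":0,"grip":0},{"tx":0,"ty":4,"tz":-3,"twist":0,"grip":0},{"tx":0,"ty":4,"tz":0,"twist":0,"grip":0},{"tx":0,"ty":4,"tz":0,"twist":0,"grip":0},{"tx":0,"ty":4,"tz":0,"twist":0,"grip":0},{"tx":0,"ty":0,"tz":0,"twist":0,"grip":0},{"tx":0,"ty":0,"tz":0,"twist":0,"grip":0}]'
python3 st.py; python3 - <<'E'
from bench import cams
from h import *
F=np.load("F.npy")
p=cams.snapshot("scene");cv2.imwrite("pics/scene4.png",p["frame"][:,:,::-1])
q=cams.snapshot("top");cv2.imwrite("pics/top4.png",q["frame"][:,:,::-1])
print([(d["conf"],back(p,d["centre"],.15)) for d in cams.outline_of(p,"spray")])
E
```

```text
time: 11.75
tool_pos: [0.4977, 0.1723, 0.2173]
ee_rot: [-3.141, 0.0, -3.005]
wrist_force: [-1.2, 0.9, -0.3]
width: 0.0003
t 11.75 fix x,y mm -52.3 179.1 z 217.3 yawerr 0.05 rot [-3.141  0.    -3.005] F [-1.2  0.9 -0.3] w 0.0 q [ 0.23  0.04  1.42 -0.    1.68 -1.48]
[(0.67, array([0.48478956, 0.19362598, 0.15      ]))]
```

View pics/scene4.png

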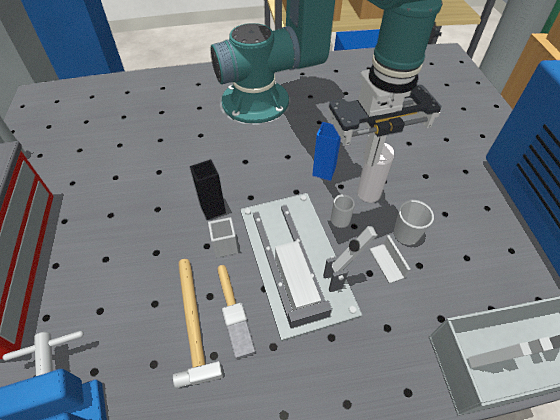

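View pics/top4.png

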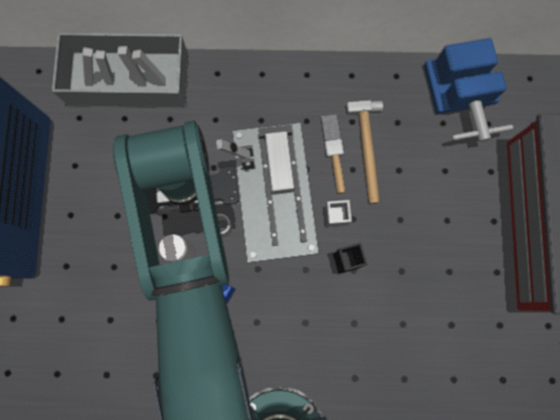

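The tube lies against the stop and the hold-down is untouched at (355,248). The fingers are clear above. I'll move on to x=80 and lower left of the bar.

```bash
python3 -m crank '[{"tx":-2,"ty":0,"tz":0,"twist":0,"grip":0},{"tx":-3.5,"ty":0,"tz":0,"twist":0,"grip":0},{"tx":-3.5,"ty":0,"tz":0,"twist":0,"grip":0},{"tx":-2.7,"ty":0,"tz":0,"twist":0,"grip":0},{"tx":-1.5,"ty":0,"tz":0,"twist":0,"grip":0},{"tx":0,"ty":0,"tz":2.3,"twist":0,"grip":0},{"tx":0,"ty":0,"tz":2.3,"twist":0,"grip":0},{"tx":0,"ty":0,"tz":2.3,"twist":0,"grip":0},{"tx":0,"ty":0,"tz":0,"twist":0,"grip":0},{"tx":0,"ty":0,"tz":0,"twist":0,"grip":0}]'
python3 st.py; python3 - <<'E'
from bench import cams
from h import *
p=cams.snapshot("scene");cv2.imwrite("pics/scene5.png",cv2.resize(p["frame"][100:360,200:480,::-1],None,fx=2.2,fy=2.2))
E
```

```text
time: 13.15
tool_pos: [0.6289, 0.1902, 0.1495]
ee_rot: [3.141, 0.001, -3.006]
wrist_force: [-1.0, -0.0, 0.3]
width: 0.0008
t 13.15 fix x,y mm 80.1 178.9 z 149.5 yawerr -0.02 rot [ 3.141e+00  1.000e-03 -3.006e+00] F [-1.  -0.   0.3] w 0.001 q [ 0.21  0.34  1.2   0.    1.6  -1.5 ]
```

View pics/scene5.png

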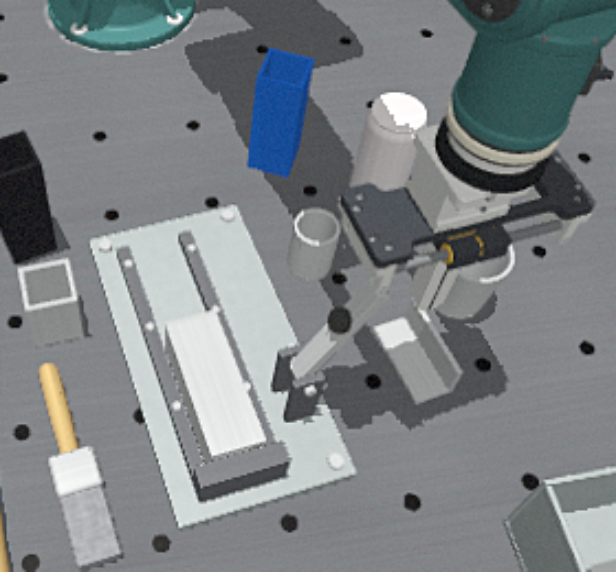

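Fingers are at (430,290), left of the bar's tip at (375,290), and aligned with it. Now I'll push it rightward.

```bash
python3 -m crank '[{"tx":0,"ty":-1,"tz":0,"twist":0,"grip":0},{"tx":0,"ty":-1,"tz":0,"twist":0,"grip":0},{"tx":0,"ty":-1,"tz":0,"twist":0,"grip":0},{"tx":0,"ty":-0.8,"tz":0,"twist":0,"grip":0},{"tx":0,"ty":-0.8,"tz":0,"twist":0,"grip":0},{"tx":0,"ty":-0.8,"tz":0,"twist":0,"grip":0},{"tx":0,"ty":-0.8,"tz":0,"twist":0,"grip":0},{"tx":0,"ty":-0.8,"tz":0,"twist":0,"grip":0}]'
python3 st.py; python3 - <<'E'
from bench import cams
from h import *
p=cams.snapshot("scene");cv2.imwrite("pics/scene6.png",cv2.resize(p["frame"][100:360,200:480,::-1],None,fx=2.2,fy=2.2))
E
```

```text
time: 14.2
tool_pos: [0.6378, 0.1208, 0.1483]
ee_rot: [-3.141, -0.0, -3.005]
wrist_force: [-0.6, 0.6, 0.3]
width: 0.0004
t 14.2 fix x,y mm 79.5 108.9 z 148.3 yawerr 0.04 rot [-3.141 -0.    -3.005] F [-0.6  0.6  0.3] w 0.0 q [ 0.1   0.33  1.22 -0.    1.59 -1.61]
```

View pics/scene6.png

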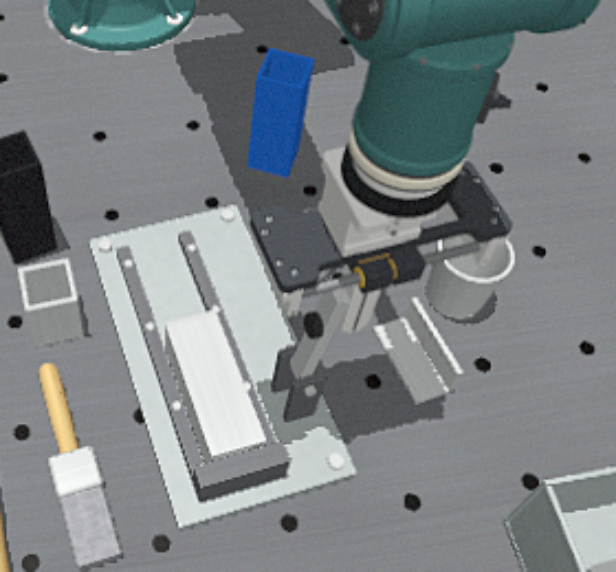

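The bar is coming up near upright, with its pad at (313,325) and low force. I'll continue.

```bash
python3 -m crank '[{"tx":0,"ty":-0.8,"tz":0,"twist":0,"grip":0},{"tx":0,"ty":-0.8,"tz":0,"twist":0,"grip":0},{"tx":0,"ty":-0.8,"tz":0,"twist":0,"grip":0},{"tx":0,"ty":-0.8,"tz":0,"twist":0,"grip":0},{"tx":0,"ty":-0.8,"tz":0,"twist":0,"grip":0},{"tx":0,"ty":-0.8,"tz":0,"twist":0,"grip":0},{"tx":0,"ty":-0.8,"tz":0,"twist":0,"grip":0}]'
python3 st.py; python3 - <<'E'
from bench import cams
from h import *
p=cams.snapshot("scene");cv2.imwrite("pics/scene7.png",cv2.resize(p["frame"][100:360,200:480,::-1],None,fx=2.2,fy=2.2))
E
```

```text
time: 15.12
tool_pos: [0.6455, 0.0652, 0.1485]
ee_rot: [-3.141, -0.0, -3.005]
wrist_force: [-1.3, 0.6, 0.4]
width: 0.0003
t 15.12 fix x,y mm 79.6 52.9 z 148.5 yawerr 0.03 rot [-3.141 -0.    -3.005] F [-1.3  0.6  0.4] w 0.0 q [ 0.01  0.33  1.22 -0.    1.59 -1.69]
```

View pics/scene7.png

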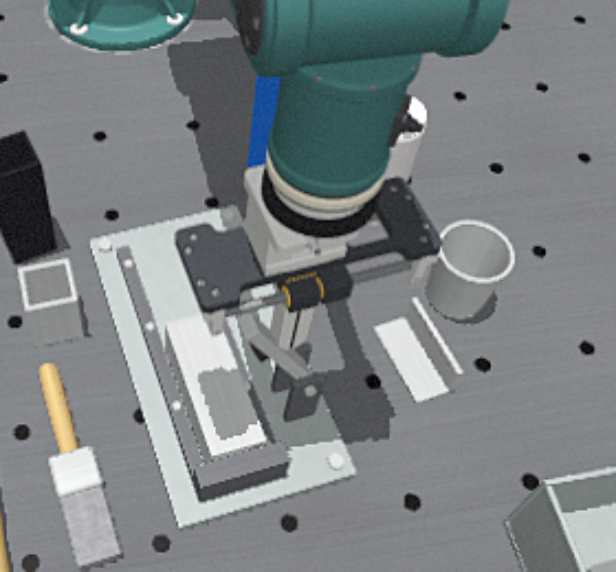

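```bash
python3 -m crank '[{"tx":0,"ty":-0.8,"tz":0,"twist":0,"grip":0},{"tx":0,"ty":-0.8,"tz":0,"twist":0,"grip":0},{"tx":0,"ty":-0.8,"tz":0,"twist":0,"grip":0},{"tx":0,"ty":-0.8,"tz":0,"twist":0,"grip":0},{"tx":0,"ty":-0.8,"tz":0,"twist":0,"grip":0},{"tx":0,"ty":0,"tz":0,"twist":0,"grip":0},{"tx":0,"ty":0,"tz":0,"twist":0,"grip":0},{"tx":0,"ty":0,"tz":0,"twist":0,"grip":0}]'
python3 st.py; python3 - <<'E'
from bench import cams
from h import *
p=cams.snapshot("scene");cv2.imwrite("pics/scene8.png",cv2.resize(p["frame"][100:360,200:480,::-1],None,fx=2.2,fy=2.2))
E
```

```text
time: 16.18
tool_pos: [0.6509, 0.0266, 0.1485]
ee_rot: [3.141, 0.0, -3.004]
wrist_force: [0.3, -1.1, -0.8]
width: 0.0007
t 16.18 fix x,y mm 79.7 13.9 z 148.5 yawerr 0.06 rot [ 3.141  0.    -3.004] F [ 0.3 -1.1 -0.8] w 0.001 q [-0.05  0.33  1.21  0.    1.59 -1.75]
```

View pics/scene8.png

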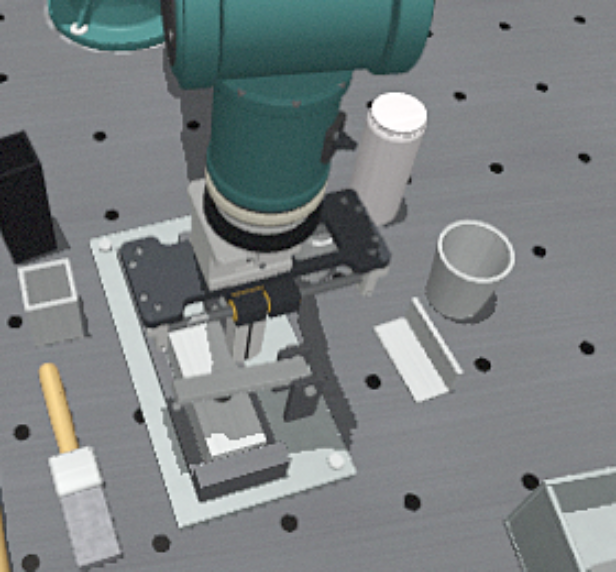

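The arm has dropped level across the tube, from (180,385) to (310,372). I'll raise and withdraw for a final check.

```bash
python3 -m crank '[{"tx":0,"ty":0,"tz":-3,"twist":0,"grip":0},{"tx":0,"ty":0,"tz":-4,"twist":0,"grip":0},{"tx":3,"ty":0,"tz":0,"twist":0,"grip":0},{"tx":4,"ty":0,"tz":0,"twist":0,"grip":0},{"tx":4,"ty":0,"tz":0,"twist":0,"grip":0},{"tx":4,"ty":0,"tz":0,"twist":0,"grip":0},{"tx":4,"ty":0,"tz":0,"twist":0,"grip":0},{"tx":4,"ty":0,"tz":0,"twist":0,"grip":0},{"tx":3,"ty":0,"tz":0,"twist":0,"grip":0},{"tx":0,"ty":0,"tz":0,"twist":0,"grip":0}]'
python3 st.py; python3 - <<'E'
from bench import cams
from h import *
F=np.load("F.npy")
p=cams.snapshot("scene");cv2.imwrite("pics/scene9.png",p["frame"][:,:,::-1])
x,y,w,h=240,220,140,130
im=cv2.resize(p["frame"][y:y+h,x:x+w,::-1],None,fx=4.3,fy=4.3,interpolation=cv2.INTER_CUBIC);cv2.imwrite("pics/close9.png",im)
print("tip@0:",proj(p,fx(F,[[.08,-.045,.075]])), "tube end top corners@stop",proj(p,fx(F,[[.13,.025,.062],[.13,-.025,.062]])))
q=cams.snapshot("top");cv2.imwrite("pics/top9.png",q["frame"][:,:,::-1])
E
```

```text
time: 17.48
tool_pos: [0.3925, -0.0091, 0.2191]
ee_rot: [-3.141, 0.002, -3.005]
wrist_force: [-0.2, -0.6, 0.3]
width: 0.0005
t 17.48 fix x,y mm -181.2 13.6 z 219.1 yawerr 0.01 rot [-3.141e+00  2.000e-03 -3.005e+00] F [-0.2 -0.6  0.3] w 0.001 q [-0.17 -0.27  1.7   0.    1.72 -1.88]
tip@0: [[278.66864267 284.02424513]] tube end top corners@stop [[321.5065574  300.1545684 ]
 [296.56564992 307.36928904]]
```

View pics/close9.png

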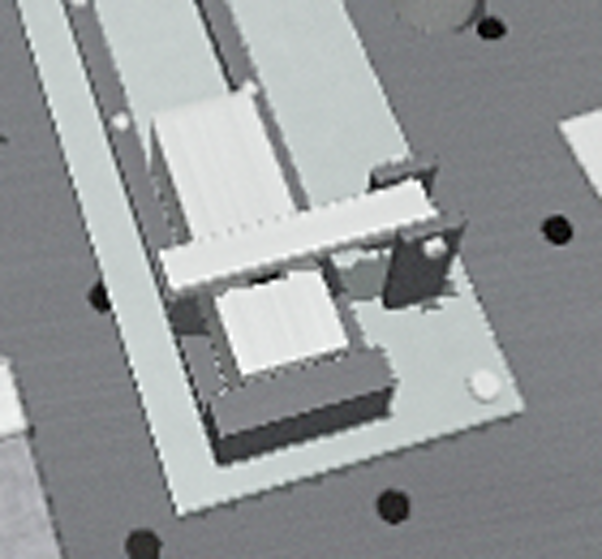

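View pics/scene9.png

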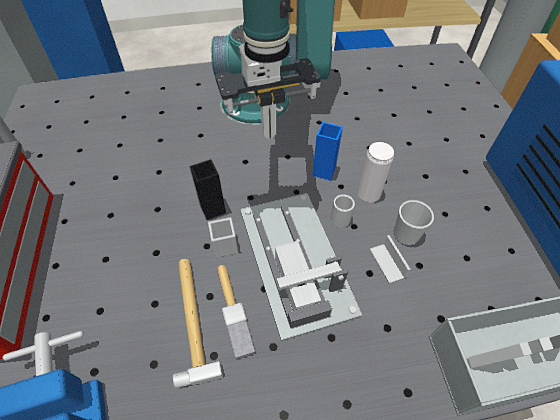

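View pics/top9.png

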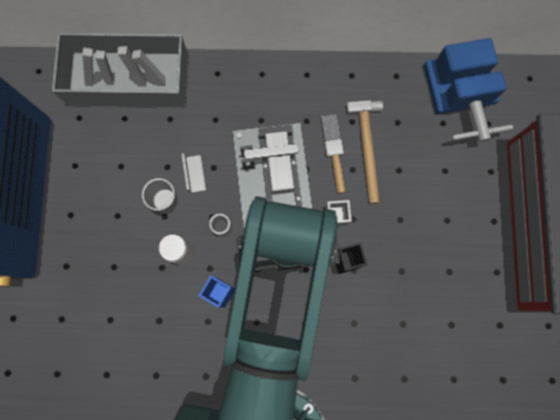

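The tube's end corners at (321,301) and (295,307) match a tube touching the stop, predicted at (321.5,300) and (296.6,307). The hold-down tip at (279,283) matches angle 0. The bystanders have not moved, so I'll hand in.

```bash
python3 -c "
from bench import ticket;print(ticket.close_job())"
```

```text
the job is handed in; nothing more can be done
None
```

The job is done and handed in at about 17.6 s. I tipped the tube over into the channel with closed fingers and pushed it along to the end stop. Then I swung the hold-down arm over onto it from the left and withdrew the gripper.

- **Tube:** The fingers stalled at the stop while the push force rose to about 24 N. In the last picture the tube's end corners lie within about 2 px of where they should be when touching the stop.
- **Hold-down:** The tip appears within about 1 px of its position at angle 0, so it is level across the tube.
- **Bystanders:** By eye, nothing else moved between the first and last pictures.
- **Disagreement:** My first fixture fit assumed the plate was centred on the channel and missed by about 20 mm. I corrected it from the rails before any contact. No later check failed.

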